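# Pump the bench vacuum pump until its pin is out

## Task

Pump the hand vacuum pump on the lab bench: with the fingertips, press its black mushroom plunger right down and let it spring all the way back up, again and again, until the steel indicator pin beside it stands fully out of its brass collar. Work the pin only by pumping, do not touch it or pull the plunger, and leave everything else on the bench standing where it is. Finish with the hand clear and the plunger up.

Things in the scene. Friction and masses are not known exactly. Their poses are not given: they have to be found in the camera images.
- pump: Hand vacuum pump fixed to the bench; origin at the centre of its underside, z up. Grey base plate 110 (x) x 190 (y) x 12 mm. At y = +40 mm stands a round aluminium barrel, 72 mm across, top at z = 85 mm, with the sprung plunger on it. At y = -45 mm stands a grey block, 50 x 50 mm, top at z = 55 mm, with a brass collar, 26 mm across, top at z = 60 mm, from which the indicator pin rises.
- plunger_top (a point): Centre of the flat top of the plunger's black mushroom knob (46 mm across, flat top 36 mm across, 16 mm high), 130 mm above the bench when up and 105 mm when right down. It moves straight down.
- plunger (a joint): Travel of the plunger in m: 0 all the way up, 0.025 right down against its stop. Its spring pushes back with about 4 N at the top and 10 N at the bottom, plus about 1.5 N while it lifts the pin and about another 1.5 N when pressed at 50 mm/s; let go, it comes back up by itself in under 0.5 s.
- pin_cap: Rounded steel end of the indicator pin, 12 mm thick; origin at the centre of its top, 85 mm along the pump's -y from the plunger's axis. It stands 4 mm above the brass collar when in and 44 mm (104 mm above the bench) when fully out. Not to be touched.
- indicator (a joint): How far the pin has come out, in m: 0 in, 0.040 fully out; starts between 0 and 0.016. Each full stroke of the plunger lifts it about 8 mm during the press (the first 1 to 12 mm), and it stays there, settling back up to 2 mm. For a stroke to count, let the plunger up to within 4 mm of the top first, then press it at least 22 mm. Once the pin is fully out, more strokes do not move it.
- vial_c (a point): Small amber vial with a black cap, 24 mm across, 48 mm high, beside the pump's base plate on its +x side. Bystander: leave it standing where it is. Point at its centre, half-way up.
- pot_c (a point): Small white screw pot, 40 mm across, 34 mm high, beside the pump's base plate on its -x side. Bystander: leave it standing where it is. Point at its centre, half-way up.
- beaker_c (a point): Glass beaker, 68 mm across, 90 mm high. Bystander: leave it standing where it is. Point at its centre, half-way up.
- reagent_c (a point): Amber reagent bottle with a cap, 70 mm across, 140 mm high. Bystander: leave it standing where it is. Point at its centre, half-way up.
- dispenser_c (a point): White plastic dispenser bottle with a small pump head and spout, 66 mm across, 142 mm high; it is not the vacuum pump. Bystander: leave it standing where it is. Point at its centre, half-way up.
Not all that is in view belongs to the job. What is shaped like the pump but pink is not meant.

How it is judged:
By the outcome, as a careful person would: the job done as asked, in the order asked, and still so for the second after the job is handed in, with the robot touching nothing.
It also fails if it takes over 51 s, if anything falls off the work surface, if the arm or the gripper's body presses on something with over 40 N, if the wrist force passes 120 N, or if a joint passes its speed limit or range.

## Robot

A 6-joint arm with a two-finger parallel gripper is mounted at the origin on the work surface. World frame = base frame: x ahead of the robot, y to its left, z up, the work surface at z = 0. Lengths are in mm, angles in rad, forces in N, time in s.
With the tool pointing down it reaches from about 350 to 975 mm from the base axis. Payload 7.1 kg.
Tool frame: the origin (TCP) lies midway between the tips of the shut fingers; the grasp point (between the pads) lies 19 mm behind it; z points along the fingers, y is the line along which they close (so a half turn about z gives the same grasp; the last joint's range is limited). The gripper opens to 88 mm and grips with 3 to 60 N. Pads are 20 mm wide; open, the fingers measure 115 mm over their backs; the gripper's body (75 mm by 178 mm) begins 61 mm behind the grasp point.
Start: joints at [-1.23, 0.423, 1.63, -0, 1.089, -0.019], TCP at [220.071, -584.956, 222.675] pointing down, gripper open.
Joint ranges: [-3, 3], [-0.9, 2.11], [0.09, 2.58], [-1.31, 4.45], [0.11, 2.69], [-2.54, 2.54]. Speed limits (rad/s): [2.39, 2.39, 3.01, 3.14, 3.14, 3.14].

## Interface

Orientations are given as a unit quaternion [x, y, z, w].
In Python, from station import bot, vision gives the robot as it stands.
- The arm moves only by the tool servo_tool, never from a script. Its arguments are lists of equal length, an entry for each row: "twist": the turn, a rotation vector about the tool's x, y, z in rad, a list of three; "travel": the shift along the tool's x, y, z in m, a list of three; "fingers": the finger opening in m, from 0 to 0.0878. A call has 1 to 8 rows; each row shifts and turns the commanded pose from where the row before left it, along the tool's axes as they then stand; what a row does not reach is not made up. A row lasts 1/12 s, in which the tool goes at most 41.7 mm and 7.16 degrees, less where a joint would pass 70% of its speed; a pose out of reach is approached as far as the arm can. A call is refused whole if a number of a shift passes 0.0417 or a number of a turn 0.125, either way. A call with a gripper value outside its range is refused whole. The fingers move at their own pace and stop on an object; the grip force is fixed at half the most. Time passes only in rows, so rows that do not move let the fingers close. It gives the time, the measured TCP pose, the force, the opening and the grip force at its end, in the units of the state.
- bot.read_state(): the state, without advancing time (a new reading comes with each control period).
- vision.snapshot(name): name is "scene" or "side" or "wrist"; returns a dict with "img" (480x640x3 uint8, red, green, blue), "vertical_fov" (degrees; the focal length in pixels is half the picture's height over the tangent of half this angle, whatever the lens; pixels are square), "cx", "cy" (the principal point, pixels), "position" and "rotation" of the camera in the world. Camera axes: x right, y up, looking along -z (the intrinsics and any distortion apply to the point x, -y, -z); pixel columns grow to the right and rows downward; lengths in mm; the calibration is good to about 2 mm. The wrist camera is an equidistant fisheye: a pixel r from the principal point sees the ray r / f radians off the axis. A picture is of the moment at which its call begins. There is no depth.
- bot.close_job(): hands the job in; it is judged then, once.
The state is a dict: "t": time; "q": joint angles; "qvel": joint speeds; "tau": joint torques, N m; "ee_pos": TCP position; "ee_rot": TCP orientation; "contact_force": force on the tool from outside, world axes, zero at the start; "wrist_torque": the same for the moment, N m; "finger_gap": opening from 0.0 (shut) to 1.0 (fully open); "finger_force": force on a finger pad.
Only numpy, scipy, OpenCV 4.12 (cv2) and the standard library are available. Lean on these libraries where they do the work, as an engineer would, in place of code of your own. Each camera call takes 0.05 s, during which the arm holds its last target. There are 200 camera calls.

## Working session

There is one attempt and no reset: what is moved stays moved. The work goes in short steps, Python scripts to look and compute and a tool call to move; the robot and the scene stay as the last step left them, time stands still between calls to the robot, and variables do not carry over. Pictures are saved under pics/ and viewed, at most 10 in all, crops included, and the job is handed in when it is done.

Besides the shell and the picture viewer there is one more tool, called after "Request:" as name(argument=value, ...), one argument or row to a line, values as JSON. servo_tool: Moves the arm, as the interface text tells. Its arguments: {"type":"object","properties":{"twist":{"type":"array"},"travel":{"type":"array"},"fingers":{"type":"array"}},"required":["twist","travel","fingers"]}

```bash
mkdir -p pics
cat > h.py <<'E'
import numpy as np, cv2
from station import bot, vision
def snap(n,f):
    s=vision.snapshot(n); cv2.imwrite('pics/'+f,cv2.cvtColor(s['img'],cv2.COLOR_RGB2BGR)); np.save('pics/'+f+'.npy',{k:v for k,v in s.items()},allow_pickle=True); return s
def load(f): return np.load('pics/'+f+'.npy',allow_pickle=True).item()
def ray(s,u,v,fish=False):
    f=240/np.tan(np.radians(s['vertical_fov'])/2); x,y=(u-s['cx']),(v-s['cy'])
    if fish:
        r=np.hypot(x,y);t=r/f; d=np.array([np.sin(t)*x/r,-np.sin(t)*y/r,-np.cos(t)])
    else: d=np.array([x/f,-y/f,-1])
    R=np.array(s['rotation']).reshape(3,3); return np.array(s['position']),R@d
def at(s,u,v,z,fish=False):
    p,d=ray(s,u,v,fish); return p+d*(z-p[2])/d[2]
E
python3 - <<'E'
from h import *
s=snap('scene','a.png'); w=snap('side','b.png')
for k in (s,w): print({a:b for a,b in k.items() if a!='img'})
print(bot.read_state())
cv2.imwrite('pics/ab.png',np.hstack([cv2.imread('pics/a.png'),cv2.imread('pics/b.png')])[:, :] if 0 else cv2.imread('pics/a.png'))
E
```

```text
{'vertical_fov': 51.3185397005363, 'cx': 313.9439308248535, 'cy': 239.22674828804244, 'position': array([1235.30388542,  -87.59779277, 1196.29010937]), 'rotation': array([0.2198682 , 0.20183573, 0.64041471, 0.70766469])}
{'vertical_fov': 53.811099506010464, 'cx': 328.89096973598953, 'cy': 249.06499819445062, 'position': array([244.62887007, 611.32448634, 778.62324056]), 'rotation': array([-0.0651418 ,  0.38061091,  0.90549576, -0.17598098])}
{'t': 0.1, 'q': array([-1.22999570e+00,  4.23747276e-01,  1.63059292e+00, -3.48551953e-05,
        1.08860079e+00, -1.89814472e-02]), 'qvel': array([-0.00024701, -0.00142641, -0.00215568,  0.00067201, -0.00090956,
       -0.00182239]), 'tau': array([ 1.77076640e-05, -5.45610130e+01, -2.74324358e+01,  6.44604745e-02,
        1.89116865e-02, -1.92959504e-05]), 'ee_pos': array([ 219.90509022, -584.50901084,  221.99825212]), 'ee_rot': array([ 9.83861523e-01,  1.78930290e-01, -1.23248007e-04, -6.62984834e-04]), 'contact_force': array([ 0.61172917, -0.11308619,  1.20868146]), 'wrist_torque': array([-0.02513702,  0.0084031 , -0.00904887]), 'finger_force': 0.0, 'finger_gap': 0.998472458399582}
```

View pics/a.png

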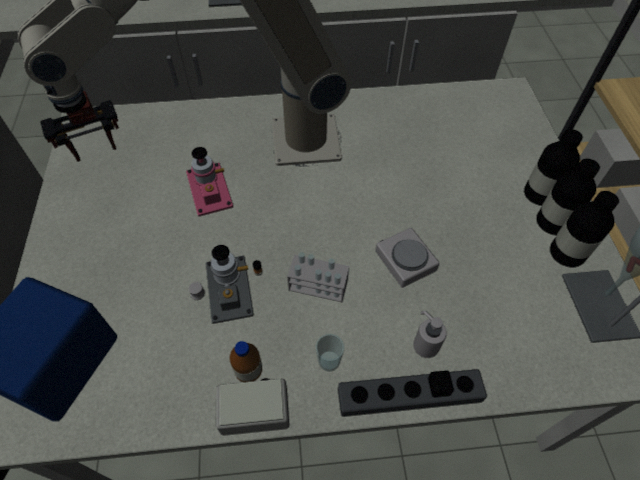

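View pics/b.png

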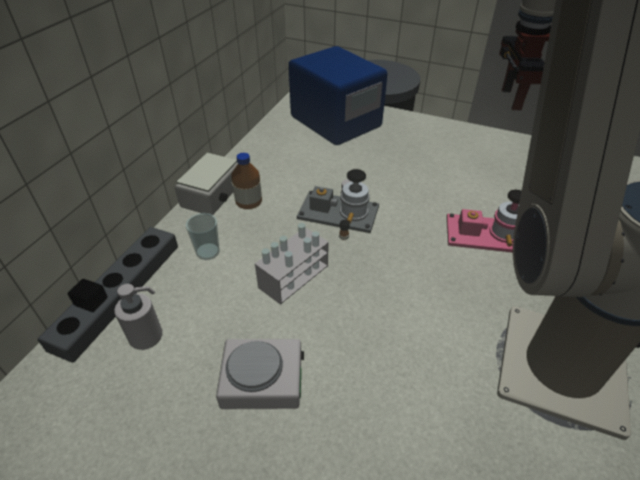

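Candidates in the scene view are the grey pump's knob (222,252), the pink pump's knob (200,153), which is a decoy, and the white dispenser (431,326), which isn't the pump. I choose the grey one. In the side view its knob is at (356,176), with the vial at (345,228) and the pot at about (196,290) in the scene view. Next is a close crop to check the choice.

```bash
sed -i "s/R=np.array(s\['rotation'\]).reshape(3,3)/R=Rotation.from_quat(s['rotation']).as_matrix()/; 1a from scipy.spatial.transform import Rotation" h.py
python3 - <<'E'
from h import *
a=cv2.imread('pics/a.png')[235:330,180:280]; b=cv2.imread('pics/b.png')[160:240,290:390]
f=lambda i:cv2.resize(i,(400,i.shape[0]*4),interpolation=cv2.INTER_CUBIC)
a=f(a);b=f(b);b=cv2.copyMakeBorder(b,0,a.shape[0]-b.shape[0],0,0,cv2.BORDER_CONSTANT)
cv2.imwrite('pics/c.png',cv2.convertScaleAbs(np.hstack([a,b]),alpha=1.6))
E
```

```text
(no output)
```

View pics/c.png

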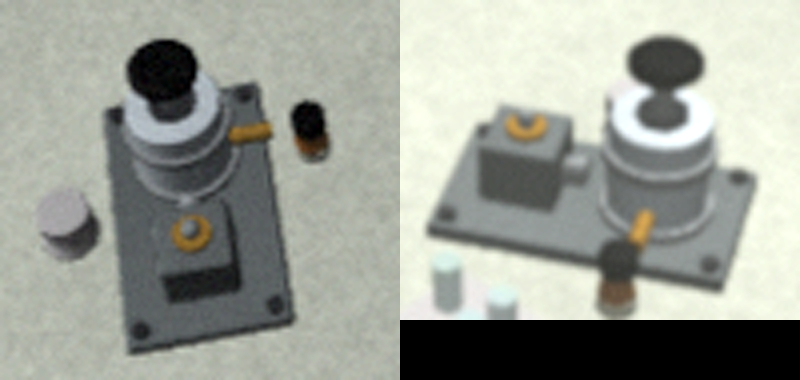

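The crop confirms the grey pump. The knob is at about (220.5,250.7) in the scene view and (356.5,175) in the side view. The pin is at (227.5,292) and (321,190), and it stands low in its brass collar.

Run:
```python
from h import *
a=load('a.png');b=load('b.png')
print('knob',at(a,220.5,250.7,130),at(b,356.5,174.5,130))
print('collar',at(a,227.5,293.2,62),at(b,321.2,191,62))
def tri(u,v):
    p,d=ray(a,*u);q,e=ray(b,*v);k=np.linalg.lstsq(np.c_[d,-e],q-p,rcond=None)[0];return p+d*k[0],q+e*k[1]
print(tri((220.5,250.7),(356.5,174.5)))
print('vial',at(a,257.3,262,48),'pot',at(a,196,287,34))
# base corners z=12
print([at(a,180+x/4,235+y/4,12) .round() for x,y in [(105,108),(258,84),(294,322),(130,352)]])
s=bot.read_state();print(Rotation.from_quat(s['ee_rot']).as_matrix())
```

```text
knob [ 510.67879334 -260.64034157  130.        ] [ 509.22389409 -259.36673449  130.        ]
collar [ 597.99248817 -252.71826497   62.        ] [ 594.52806139 -251.46573514   62.        ]
(array([ 509.81547999, -260.84650328,  128.7296293 ]), array([ 509.70462677, -260.94866037,  128.82154101]))
vial [ 501.96590522 -174.25704039   48.        ] pot [ 555.09592358 -340.1544272    34.        ]
[array([ 465., -319.,   12.]), array([ 455., -212.,   12.]), array([ 643., -192.,   12.]), array([ 654., -299.,   12.])]
[[ 9.35967872e-01  3.52085091e-01 -4.79774081e-04]
 [ 3.52085418e-01 -9.35967024e-01  1.26046493e-03]
 [-5.26180735e-06 -1.34867614e-03 -9.99999091e-01]]
```

Request:
servo_tool(
  twist=[
    [0, 0, 0],
    [0, 0, 0],
    [0, 0, 0],
    [0, 0, 0],
    [0, 0, 0],
    [0, 0, 0],
    [0, 0, 0],
    [0, 0, 0],
  ],
  travel=[
    [0.024, -0.0126, 0],
    [0.024, -0.0126, 0],
    [0.024, -0.0126, 0],
    [0.024, -0.0126, 0],
    [0.024, -0.0126, 0],
    [0.024, -0.0126, 0],
    [0.024, -0.0126, 0],
    [0.024, -0.0126, 0],
  ],
  fingers=[0, 0, 0, 0, 0, 0, 0, 0],
)

```text
t: 0.77
ee_pos: [364.8, -421.7, 222.4]
ee_rot: [0.984, 0.179, -0.0, -0.0]
contact_force: [0.6, -0.1, -0.6]
finger_gap: 0.43
finger_force: 0.0
```

Request:
servo_tool(
  twist=[
    [0, 0, 0],
    [0, 0, 0],
    [0, 0, 0],
    [0, 0, 0],
    [0, 0, 0],
    [0, 0, 0],
    [0, 0, 0],
    [0, 0, 0],
  ],
  travel=[
    [0.024, -0.0126, 0],
    [0.024, -0.0126, 0],
    [0.024, -0.0126, 0],
    [0.024, -0.0126, 0],
    [0.024, -0.0126, 0],
    [0.024, -0.0126, 0],
    [0.024, -0.0126, 0],
    [0.0, 0, 0],
  ],
  fingers=[0, 0, 0, 0, 0, 0, 0, 0],
)

```text
t: 1.43
ee_pos: [492.7, -278.4, 222.4]
ee_rot: [0.984, 0.18, 0.0, -0.0]
contact_force: [1.1, 0.6, -0.5]
finger_gap: 0.007
finger_force: 0.0
```

Run:
```python
from h import *
s=snap('wrist','w.png');r=bot.read_state();print(r['t'],r['ee_pos'],r['contact_force'],r['finger_gap'])
R=Rotation.from_quat(r['ee_rot']).as_matrix();print(R,R.T@(np.array([510,-260,150])-r['ee_pos']))
print(s['position'],s['vertical_fov'],s['cx'],s['cy'])
```

```text
1.4833 [ 491.50886511 -279.6600499   222.36142275] [ 0.66787312  0.55129974 -0.32811054] 0.007441756473871634
[[ 9.34812624e-01  3.55141169e-01 -3.27629556e-04]
 [ 3.55141282e-01 -9.34812554e-01  3.97790284e-04]
 [-1.65000515e-04 -4.88214160e-04 -9.99999867e-01]] [ 24.27978133 -11.77617032  72.36317548]
[ 557.25146898 -253.67195141  384.54569972] 65.70646984690485 325.2190920111944 236.26558459520626
```

View pics/w.png

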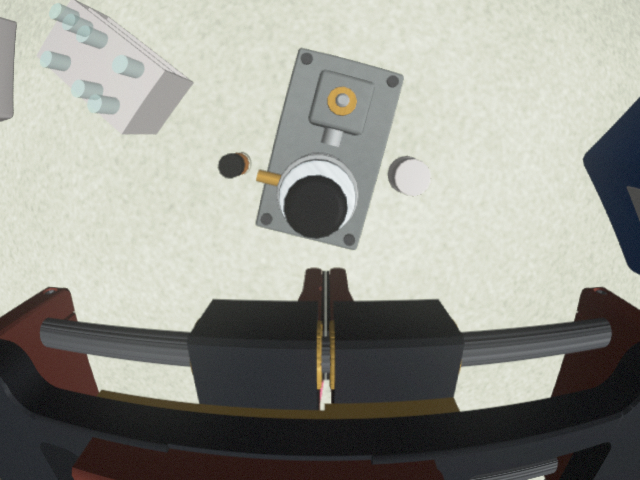

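The wrist view shows the grey pump, with its knob centred at (316,206), the pin at (343,101), the vial at (233,165) and the pot at (409,176). I'll use this for a refined knob position.

Run:
```python
from h import *
s=load('w.png');r=bot.read_state();R=Rotation.from_quat(r['ee_rot']).as_matrix()
k=at(s,316,206,126,True);print(k,at(s,343,101,66,True),'off',R.T@(k-r['ee_pos']))
```

```text
[ 513.04113435 -263.07506693  126.        ] [ 595.7988177  -254.49264564   66.        ] off [26.03454891 -7.80981    96.3609527 ]
```

Request:
servo_tool(
  twist=[
    [0, 0, 0],
    [0, 0, 0],
    [0, 0, 0],
    [0, 0, 0],
    [0, 0, 0],
    [0, 0, 0],
    [0, 0, 0],
    [0, 0, 0],
  ],
  travel=[
    [0.0125, -0.0045, 0],
    [0.0125, -0.0045, 0],
    [0, 0, 0.02],
    [0, 0, 0.02],
    [0, 0, 0.02],
    [0, 0, 0.02],
    [0, 0, 0],
    [0, 0, 0],
  ],
  fingers=[0, 0, 0, 0, 0, 0, 0, 0],
)

```text
t: 2.15
ee_pos: [510.3, -263.9, 141.9]
ee_rot: [0.984, 0.179, -0.001, -0.001]
contact_force: [-0.3, 0.3, -0.5]
finger_gap: 0.002
finger_force: 0.0
```

Run:
```python
from h import *
r=bot.read_state();print(r['t'],r['ee_pos'],r['contact_force'])
w=snap('wrist','w2.png')['img'];b=snap('side','b2.png')['img'];a=snap('scene','a2.png')['img']
g=lambda i:cv2.resize(i,(400,300),interpolation=cv2.INTER_CUBIC)
o=np.vstack([np.hstack([g(w[60:360,120:520]),g(b[125:242,280:436])]),np.hstack([g(a[190:302,150:300]),np.zeros((300,400,3),np.uint8)])])
cv2.imwrite('pics/d.png',cv2.convertScaleAbs(o[:,:,::-1],alpha=1.4))
```

```text
2.15 [ 510.2530744  -263.88442498  141.93785526] [-0.29750288  0.3349838  -0.46426537]
```

View pics/d.png

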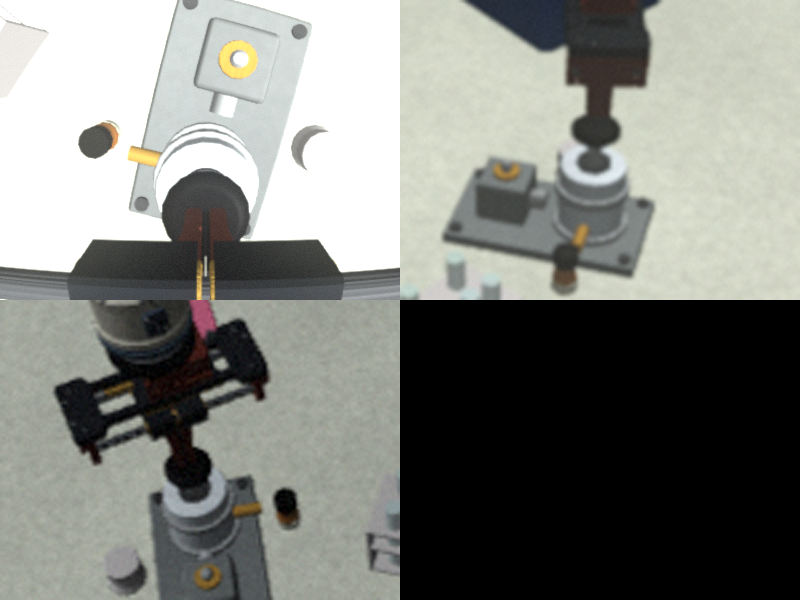

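The fingertips are centred over the knob in all three views. I'll press slowly for the first stroke and watch the force.

Request:
servo_tool(
  twist=[
    [0, 0, 0],
    [0, 0, 0],
    [0, 0, 0],
    [0, 0, 0],
    [0, 0, 0],
    [0, 0, 0],
    [0, 0, 0],
    [0, 0, 0],
  ],
  travel=[
    [0, 0, 0.008],
    [0, 0, 0.006],
    [0, 0, 0.005],
    [0, 0, 0.005],
    [0, 0, 0.005],
    [0, 0, 0.005],
    [0, 0, 0],
    [0, 0, 0],
  ],
  fingers=[0, 0, 0, 0, 0, 0, 0, 0],
)

```text
t: 2.97
ee_pos: [511.6, -264.6, 109.4]
ee_rot: [0.984, 0.179, 0.001, 0.001]
contact_force: [-0.8, 0.1, 9.9]
finger_gap: 0.005
finger_force: 4.5
```

Request:
servo_tool(
  twist=[
    [0, 0, 0],
    [0, 0, 0],
    [0, 0, 0],
    [0, 0, 0],
  ],
  travel=[
    [0, 0, 0.002],
    [0, 0, 0.002],
    [0, 0, 0],
    [0, 0, 0],
  ],
  fingers=[0, 0, 0, 0],
)

```text
t: 3.3
ee_pos: [511.6, -264.6, 105.7]
ee_rot: [0.984, 0.179, 0.001, 0.001]
contact_force: [-0.1, 0.5, 9.6]
finger_gap: 0.006
finger_force: 5.2
```

Request:
servo_tool(
  twist=[
    [0, 0, 0],
    [0, 0, 0],
    [0, 0, 0],
  ],
  travel=[
    [0, 0, 0.002],
    [0, 0, 0],
    [0, 0, 0],
  ],
  fingers=[0, 0, 0],
)

```text
t: 3.55
ee_pos: [511.6, -264.6, 105.2]
ee_rot: [0.984, 0.179, 0.001, 0.001]
contact_force: [-5.2, 3.6, 22.9]
finger_gap: 0.006
finger_force: 11.7
```

Request:
servo_tool(
  twist=[
    [0, 0, 0],
    [0, 0, 0],
    [0, 0, 0],
    [0, 0, 0],
    [0, 0, 0],
    [0, 0, 0],
    [0, 0, 0],
    [0, 0, 0],
  ],
  travel=[
    [0, 0, -0.008],
    [0, 0, -0.008],
    [0, 0, -0.008],
    [0, 0, -0.008],
    [0, 0, 0],
    [0, 0, 0],
    [0, 0, 0],
    [0, 0, 0],
  ],
  fingers=[0, 0, 0, 0, 0, 0, 0, 0],
)

```text
t: 4.22
ee_pos: [510.2, -263.8, 134.0]
ee_rot: [0.984, 0.179, -0.001, -0.0]
contact_force: [0.6, 0.4, 0.8]
finger_gap: 0.008
finger_force: 0.0
```

Run:
```python
from h import *
r=bot.read_state();print(r['t'],r['ee_pos'],r['contact_force'])
w=snap('wrist','w3.png')['img'];b=snap('side','b3.png')['img']
g=lambda i:cv2.resize(i,(400,300),interpolation=cv2.INTER_CUBIC)
cv2.imwrite('pics/e.png',cv2.convertScaleAbs(np.hstack([g(w[60:360,120:520]),g(b[165:225,300:380])])[:,:,::-1],alpha=1.2))
```

```text
4.2167 [ 510.15503106 -263.78042488  133.96511995] [0.63567908 0.41621081 0.79508346]
```

View pics/e.png

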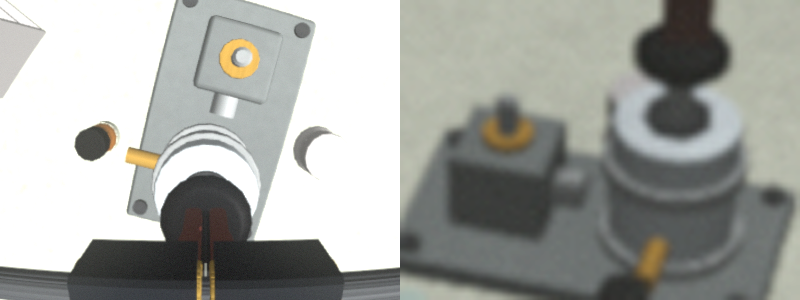

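The first stroke counted and the pin rose. The stop is at TCP z of about 105 and the plunger is back up. I'll repeat the stroke.

Request:
servo_tool(
  twist=[
    [0, 0, 0],
    [0, 0, 0],
    [0, 0, 0],
    [0, 0, 0],
    [0, 0, 0],
    [0, 0, 0],
    [0, 0, 0],
    [0, 0, 0],
  ],
  travel=[
    [0, 0, 0.007],
    [0, 0, 0.006],
    [0, 0, 0.006],
    [0, 0, 0.006],
    [0, 0, 0.006],
    [0, 0, 0],
    [0, 0, 0],
    [0, 0, 0],
  ],
  fingers=[0, 0, 0, 0, 0, 0, 0, 0],
)

```text
t: 4.98
ee_pos: [511.3, -264.4, 105.2]
ee_rot: [0.984, 0.179, 0.001, 0.0]
contact_force: [-4.3, 2.1, 20.5]
finger_gap: 0.004
finger_force: 10.1
```

Request:
servo_tool(
  twist=[
    [0, 0, 0],
    [0, 0, 0],
    [0, 0, 0],
    [0, 0, 0],
    [0, 0, 0],
    [0, 0, 0],
    [0, 0, 0],
    [0, 0, 0],
  ],
  travel=[
    [0, 0, -0.008],
    [0, 0, -0.008],
    [0, 0, -0.008],
    [0, 0, -0.007],
    [0, 0, 0],
    [0, 0, 0],
    [0, 0, 0],
    [0, 0, 0],
  ],
  fingers=[0, 0, 0, 0, 0, 0, 0, 0],
)

```text
t: 5.65
ee_pos: [510.1, -263.8, 134.0]
ee_rot: [0.984, 0.179, -0.001, -0.0]
contact_force: [-0.1, 0.2, 0.0]
finger_gap: -0.001
finger_force: 0.0
```

Request:
servo_tool(
  twist=[
    [0, 0, 0],
    [0, 0, 0],
    [0, 0, 0],
    [0, 0, 0],
    [0, 0, 0],
    [0, 0, 0],
    [0, 0, 0],
    [0, 0, 0],
  ],
  travel=[
    [0, 0, 0.007],
    [0, 0, 0.006],
    [0, 0, 0.006],
    [0, 0, 0.006],
    [0, 0, 0.006],
    [0, 0, 0],
    [0, 0, 0],
    [0, 0, 0],
  ],
  fingers=[0, 0, 0, 0, 0, 0, 0, 0],
)

```text
t: 6.32
ee_pos: [511.2, -264.3, 105.2]
ee_rot: [0.984, 0.179, 0.0, 0.0]
contact_force: [-5.7, 1.3, 21.7]
finger_gap: 0.005
finger_force: 10.8
```

Request:
servo_tool(
  twist=[
    [0, 0, 0],
    [0, 0, 0],
    [0, 0, 0],
    [0, 0, 0],
    [0, 0, 0],
    [0, 0, 0],
    [0, 0, 0],
    [0, 0, 0],
  ],
  travel=[
    [0, 0, -0.008],
    [0, 0, -0.008],
    [0, 0, -0.008],
    [0, 0, -0.007],
    [0, 0, 0],
    [0, 0, 0],
    [0, 0, 0],
    [0, 0, 0],
  ],
  fingers=[0, 0, 0, 0, 0, 0, 0, 0],
)

```text
t: 6.98
ee_pos: [510.2, -263.8, 134.0]
ee_rot: [0.984, 0.179, -0.001, -0.0]
contact_force: [-0.3, -0.1, 0.3]
finger_gap: 0.003
finger_force: 0.0
```

Run:
```python
from h import *
r=bot.read_state();print(r['t'],r['ee_pos'],r['contact_force'])
w=snap('wrist','w4.png')['img'];b=snap('side','b4.png')['img']
g=lambda i:cv2.resize(i,(400,300),interpolation=cv2.INTER_CUBIC)
cv2.imwrite('pics/f.png',cv2.convertScaleAbs(np.hstack([g(w[60:360,120:520]),g(b[165:225,300:380])])[:,:,::-1],alpha=1.2))
```

```text
6.9833 [ 510.1890457  -263.78173297  133.95894111] [-0.3457831  -0.09057171  0.33595478]
```

View pics/f.png

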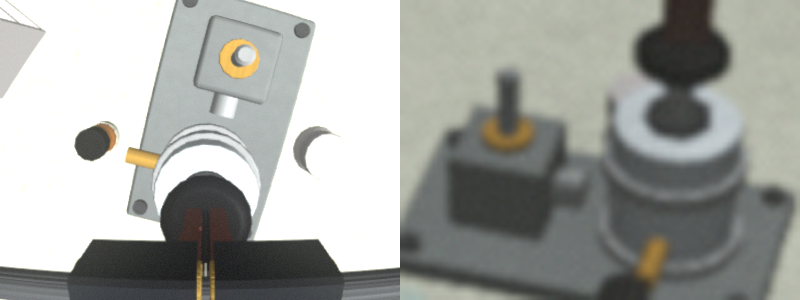

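The pin top moved up from crop row 97 to 70, which is about 7 mm per stroke. It isn't fully out yet, so I'll do three more strokes.

Request:
servo_tool(
  twist=[
    [0, 0, 0],
    [0, 0, 0],
    [0, 0, 0],
    [0, 0, 0],
    [0, 0, 0],
    [0, 0, 0],
    [0, 0, 0],
    [0, 0, 0],
  ],
  travel=[
    [0, 0, 0.007],
    [0, 0, 0.006],
    [0, 0, 0.006],
    [0, 0, 0.006],
    [0, 0, 0.006],
    [0, 0, 0],
    [0, 0, 0],
    [0, 0, 0],
  ],
  fingers=[0, 0, 0, 0, 0, 0, 0, 0],
)

```text
t: 7.75
ee_pos: [511.4, -264.4, 105.2]
ee_rot: [0.984, 0.179, 0.001, 0.001]
contact_force: [-5.2, 1.5, 18.8]
finger_gap: 0.007
finger_force: 9.9
```

Request:
servo_tool(
  twist=[
    [0, 0, 0],
    [0, 0, 0],
    [0, 0, 0],
    [0, 0, 0],
    [0, 0, 0],
    [0, 0, 0],
    [0, 0, 0],
    [0, 0, 0],
  ],
  travel=[
    [0, 0, -0.008],
    [0, 0, -0.008],
    [0, 0, -0.008],
    [0, 0, -0.007],
    [0, 0, 0],
    [0, 0, 0],
    [0, 0, 0],
    [0, 0, 0],
  ],
  fingers=[0, 0, 0, 0, 0, 0, 0, 0],
)

```text
t: 8.42
ee_pos: [510.2, -263.8, 134.0]
ee_rot: [0.984, 0.179, -0.001, -0.0]
contact_force: [-0.1, 0.2, 0.2]
finger_gap: 0.003
finger_force: 0.0
```

Request:
servo_tool(
  twist=[
    [0, 0, 0],
    [0, 0, 0],
    [0, 0, 0],
    [0, 0, 0],
    [0, 0, 0],
    [0, 0, 0],
    [0, 0, 0],
    [0, 0, 0],
  ],
  travel=[
    [0, 0, 0.007],
    [0, 0, 0.006],
    [0, 0, 0.006],
    [0, 0, 0.006],
    [0, 0, 0.006],
    [0, 0, 0],
    [0, 0, 0],
    [0, 0, 0],
  ],
  fingers=[0, 0, 0, 0, 0, 0, 0, 0],
)

```text
t: 9.08
ee_pos: [511.2, -264.3, 105.2]
ee_rot: [0.984, 0.179, 0.0, 0.0]
contact_force: [-6.0, 3.4, 21.3]
finger_gap: 0.009
finger_force: 10.8
```

Request:
servo_tool(
  twist=[
    [0, 0, 0],
    [0, 0, 0],
    [0, 0, 0],
    [0, 0, 0],
    [0, 0, 0],
    [0, 0, 0],
    [0, 0, 0],
    [0, 0, 0],
  ],
  travel=[
    [0, 0, -0.008],
    [0, 0, -0.008],
    [0, 0, -0.008],
    [0, 0, -0.007],
    [0, 0, 0],
    [0, 0, 0],
    [0, 0, 0],
    [0, 0, 0],
  ],
  fingers=[0, 0, 0, 0, 0, 0, 0, 0],
)

```text
t: 9.75
ee_pos: [510.2, -263.8, 133.9]
ee_rot: [0.984, 0.179, -0.001, -0.0]
contact_force: [-0.5, 0.0, 0.5]
finger_gap: 0.002
finger_force: 0.0
```

Request:
servo_tool(
  twist=[
    [0, 0, 0],
    [0, 0, 0],
    [0, 0, 0],
    [0, 0, 0],
    [0, 0, 0],
    [0, 0, 0],
    [0, 0, 0],
    [0, 0, 0],
  ],
  travel=[
    [0, 0, 0.007],
    [0, 0, 0.006],
    [0, 0, 0.006],
    [0, 0, 0.006],
    [0, 0, 0.006],
    [0, 0, 0],
    [0, 0, 0],
    [0, 0, 0],
  ],
  fingers=[0, 0, 0, 0, 0, 0, 0, 0],
)

```text
t: 10.42
ee_pos: [511.2, -264.3, 105.2]
ee_rot: [0.984, 0.179, 0.0, 0.0]
contact_force: [-4.4, 2.9, 21.3]
finger_gap: 0.003
finger_force: 10.8
```

Request:
servo_tool(
  twist=[
    [0, 0, 0],
    [0, 0, 0],
    [0, 0, 0],
    [0, 0, 0],
    [0, 0, 0],
    [0, 0, 0],
    [0, 0, 0],
    [0, 0, 0],
  ],
  travel=[
    [0, 0, -0.008],
    [0, 0, -0.008],
    [0, 0, -0.008],
    [0, 0, -0.007],
    [0, 0, 0],
    [0, 0, 0],
    [0, 0, 0],
    [0, 0, 0],
  ],
  fingers=[0, 0, 0, 0, 0, 0, 0, 0],
)

```text
t: 11.08
ee_pos: [510.2, -263.8, 133.9]
ee_rot: [0.984, 0.179, -0.001, -0.0]
contact_force: [0.8, -0.1, -0.5]
finger_gap: 0.008
finger_force: 0.0
```

Run:
```python
from h import *
r=bot.read_state();print(r['t'],r['ee_pos'],r['contact_force'])
w=snap('wrist','w5.png')['img'];b=snap('side','b5.png')['img']
g=lambda i:cv2.resize(i,(400,300),interpolation=cv2.INTER_CUBIC)
cv2.imwrite('pics/g.png',cv2.convertScaleAbs(np.hstack([g(w[60:360,120:520]),g(b[165:225,300:380])])[:,:,::-1],alpha=1.2))
# expected crop rows of the pin top, side view
s=load('b5.png');R=Rotation.from_quat(s['rotation']).as_matrix();f=240/np.tan(np.radians(s['vertical_fov'])/2)
for z in (64,80,96,104):
    c=R.T@(np.array([595.5,-253,z])-s['position']);print(z,(s['cx']-f*c[0]/c[2]-300)*5,(s['cy']+f*c[1]/c[2]-165)*5)
```

```text
11.0833 [ 510.17011362 -263.79386906  133.93282857] [ 0.75104567 -0.14844263 -0.52483602]
64 105.37389399796041 124.52865721770138
80 105.51779591064758 98.31350039177408
96 105.6645241528571 71.58346040490216
104 105.73897429670922 58.02059553153825
```

View pics/g.png

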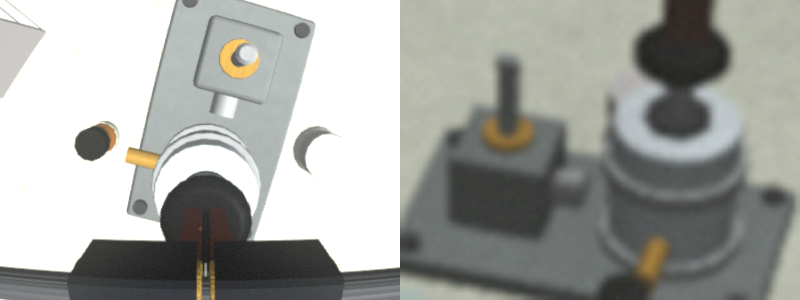

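The pin top is at crop row 57, and the predicted row for 104 mm is 58. It moved only about 8 mm over the last three strokes, so it's at its limit. I'll retract now.

Request:
servo_tool(
  twist=[
    [0, 0, 0],
    [0, 0, 0],
    [0, 0, 0],
    [0, 0, 0],
    [0, 0, 0],
    [0, 0, 0],
    [0, 0, 0],
    [0, 0, 0],
  ],
  travel=[
    [0, 0, -0.015],
    [0, 0, -0.02],
    [0, 0, -0.02],
    [0, 0, -0.02],
    [0, 0, -0.015],
    [0, 0, 0],
    [0, 0, 0],
    [0, 0, 0],
  ],
  fingers=[0, 0, 0, 0, 0, 0, 0, 0],
)

```text
t: 11.85
ee_pos: [510.1, -263.8, 223.5]
ee_rot: [0.984, 0.179, -0.001, -0.0]
contact_force: [0.0, 0.9, 0.3]
finger_gap: 0.006
finger_force: 0.0
```

Run:
```python
from h import *
w=snap('wrist','w6.png')['img'];b=snap('side','b6.png')['img']
g=lambda i:cv2.resize(i,(400,300),interpolation=cv2.INTER_CUBIC)
cv2.imwrite('pics/i.png',cv2.convertScaleAbs(np.hstack([g(w),g(b[165:225,300:380])])[:,:,::-1],alpha=1.2))
```

```text
(no output)
```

View pics/i.png

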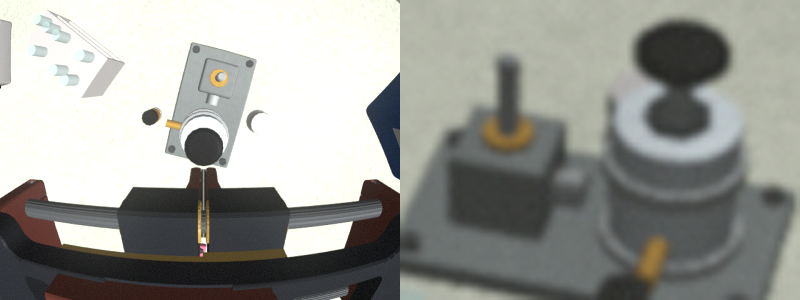

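The pin is fully out (top at row 57), the plunger is up, the hand is clear, and the vial and pot are standing where they were.

```bash
python3 -c "
from station import bot
print(bot.close_job())"
```

```text
the job is handed in; nothing more can be done
None
```

I handed the job in after six full strokes: the indicator pin stands fully out at about 104 mm, the plunger is up, the hand is clear, and I saw nothing else on the bench move (only the vial and pot were re-checked up close).

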